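# Set out wax and brush on the sloped bench rest

## Task

Set out the wax and the brush for the next ski: press the red thumb latch so that the aluminium case springs open, take out the green wax bar, and lay it and the stainless brush (from the white tray) side by side on the sloped blue rest, each lying flat and straight up the slope, bristles up, with its lower end snug against the bottom lip. Put them down softly - do not drop them or ram the brittle wax against the rest - then snap the case shut and leave everything else on the counter where it is.

Things in the scene. Friction and masses are not known exactly. Their poses are not given: they have to be found in the camera images.
- case: Grey aluminium case, fixed to the counter, 130 (x) x 180 (y) x 66 mm high with the lid shut; walls 4 mm, open top rim at 52 mm, rubber-lined inner floor at 8 mm. Origin: centre of its underside; x points from the latch wall to the hinge wall, z up. May stand on the left or the right of the rest.
- case_lid (a joint): Angle of the flip-top lid (130 x 180 mm, 13 mm thick, hinged along the case's +x upper rim): 0 shut, 1.75 rad fully open (10 degrees past upright, leaning away from the latch). A spring opens it in about half a second once unlatched; pushing it back takes up to 3 N at the front edge, and about 10 N at the end to snap the latch. Shut and latched it rests at 0.01 to 0.02
- lid_hinge (a point): Middle of the lid's hinge line, at (65, 0, 53) mm in the case frame; the hinge runs along the case's y.
- lid_front (a point): Point on the lid's outer (upper) face, 5 mm from the middle of its free front edge and 125 mm from the hinge line; moves with the lid. Its x axis points from the free edge to the hinge, z out of the lid's outer face.
- latch_pad (a point): Middle of the upper face of the red thumb pad (40 mm along x, 36 along y) in front of the case's -x wall, at (-101, 0, 46) mm in the case frame at rest. Pressed straight down 7 to 8 mm (3 to 4 N; end stop at 12 mm) it frees the lid; it springs back when let go. When the lid is pushed shut, the hook snaps over it by itself
- latch (a joint): Angle of the latch rocker: 0 at rest or latched, frees the lid above about 0.21 rad, stop at 0.36 rad.
- wax: Green wax bar, 100 (x) x 50 (y) x 30 (z) mm, about 0.15 kg, brittle; either way up is fine. At first lies flat inside the shut case, long side roughly along the case's x. Origin: centre of its underside; x along its length.
- wax_center (a point): Centre of the green wax bar.
- brush: Hand brush: wooden back 130 (x) x 58 (y) x 16 (z) mm with a stiff stainless bristle field 110 x 44 mm standing 18 mm above it (34 mm high in all), about 0.17 kg. At first lies bristles up in the white tray. Origin: centre of the underside of the wooden back; x along its length, z out of the bristles. Grip the wooden back by its long sides.
- tray: White hard silicone tray, fixed, 190 (x) x 160 (y) x 14 mm high, walls 4 mm, inner floor at 4 mm. Origin: centre of its underside.
- rest_face: The sloping face of the rest, 150 mm long (x) and 250 mm wide (y -125 to 125). Origin: middle of the inner corner where the face meets the bottom lip, 30 mm above the counter. x points straight up the slope (32 degrees above level), y along the lip, z square out of the face. The lip, 4 mm thick, stands 14 mm out of the face along its whole width.
- rest: Blue sheet-steel bench rest, fixed, 130 (x) x 250 (y) x 110 mm high, lip on its low -x side, sides and top open. Origin: centre of its underside. Its slope is near the friction angle: a thing let go on it may slide or stick, so slide it down until it meets the lip
- red_wax: Red wax bar, 100 x 50 x 30 mm, a bystander. Origin: centre of its underside.
- cork_block: Cork block 100 x 60 x 35 mm, a bystander. Origin: centre of its underside.
- scraper: Orange plastic scraper 60 x 150 x 5 mm, a bystander. Origin: centre of its underside.
- tape_roll: Yellow tape roll, 100 mm across, 25 mm high, a bystander. Origin: centre of its underside.

How it is judged:
By the outcome, as a careful person would: the job done as asked, in the order asked, and still so for the second after the job is handed in, with the robot touching nothing.
It also fails if it takes over 72 s, if anything falls off the work surface, if the arm or the gripper's body presses on something with over 40 N, if the wrist force passes 120 N, or if a joint passes its speed limit or range.

## Robot

A 7-joint arm with a two-finger parallel gripper is mounted at the origin on the work surface. World frame = base frame: x ahead of the robot, y to its left, z up, the work surface at z = 0. Lengths are in m, angles in rad, forces in N, time in s.
With the tool pointing down it reaches from about 0.425 to 0.875 m from the base axis. Payload 4.7 kg.
Tool frame: the origin (TCP) lies midway between the tips of the shut fingers; the grasp point (between the pads) lies 19 mm behind it; z points along the fingers, y is the line along which they close (so a half turn about z gives the same grasp; the last joint's range is limited). The gripper opens to 87 mm and grips with 3 to 60 N. Pads are 19 mm wide; open, the fingers measure 117 mm over their backs; the gripper's body (75 mm by 190 mm) begins 51 mm behind the grasp point.
Start: joints at [1.181, 0.321, -0.07, 1.45, 0.023, 1.371, -0.057], TCP at [0.255, -0.598, 0.223] pointing down, gripper open.
Joint ranges: [-2.86, 2.86], [-0.3, 2.09], [-1.38, 1.24], [0.06, 2.45], [-1.56, 4.7], [0.09, 2.05], [-2.69, 2.69]. Speed limits (rad/s): [2.57, 2.57, 3.14, 3.14, 3.14, 3.14, 3.14].

## Interface

Orientations are given as a rotation vector (axis times angle).
In Python, from bench import ctrl, get_image, camera_model, get_state gives the robot as it stands (ctrl), with the cameras as plain functions and the readings as plain functions.
- The arm moves only by the tool jog_arm, called as name([rows], argument=value, ...), one row to a line, values as JSON. Schema: {"type":"object","properties":{"offsets":{"type":"array","items":{"type":"array","prefixItems":[{"type":"array","items":{"type":"number"},"minItems":3,"maxItems":3},{"type":"number"},{"type":"number"}],"minItems":3,"maxItems":3},"minItems":1,"maxItems":20},"grip_force":{"type":"number"},"only":{"type":"string"},"quiet":{"type":"boolean"},"lines":{"type":"string"}},"required":["offsets"],"additionalProperties":false}. offsets is a list of rows, 1 to 20 of them, each written [[dx, dy, dz], turn, opening]: dx, dy, dz in m, then a turn about the tool's z in rad, then the opening from 0.0 (shut) to 1.0 (fully open); each row is the pose to reach, as a shift and turn from the pose commanded when the call began, along the tool's axes at that moment; what a row does not reach only later rows make up. A row lasts 1/10 s, in which the tool goes at most 0.05 m and 0.15 rad, less where a joint would pass 70% of its speed; a pose out of reach is approached as far as the arm can. The fingers move at their own pace and stop on an object; grip_force is the grip in N (left out, the last holds). Time passes only in rows, so rows that do not move let the fingers close. The tool returns the time, the measured TCP pose, the force, the opening and the grip force at its end. only (a regular expression) keeps the lines of the reply that match it, lines (a string "A,B") keeps lines A to B, and quiet returns only ok. Input that does not fit is refused with a message, and nothing moves.
- get_state(): the state, without advancing time (a new reading comes with each control period).
- get_image(name): name is "scene" or "top"; returns the picture (400x640x3 uint8, red, green, blue); there is no depth.
- camera_model(name): a dict with "vertical_fov" (degrees; the focal length in pixels is half the picture's height over the tangent of half this angle, whatever the lens; pixels are square), "cx", "cy" (the principal point, pixels), "rvec" (rotation vector, rad) and "tvec" (3), from world to camera coordinates, as OpenCV has them. Camera axes: x right, y down, z forward; pixel columns grow to the right and rows downward; lengths in m; the calibration is good to about 2 mm. A picture is of the moment at which its call begins. camera_model takes no time and is no camera call.
- ctrl.close_job(): hands the job in; it is judged then, once.
The state is a dict: "time": time; "joint_positions": joint angles; "qd": joint speeds; "joint_torque": joint torques, N m; "position": TCP position; "tool_rot": TCP orientation; "ft_force": force on the tool from outside, world axes, zero at the start; "torque": the same for the moment, N m; "grip_width": opening from 0.0 (shut) to 1.0 (fully open); "grip_force": force on a finger pad.
Only numpy, scipy, OpenCV 4.12 (cv2) and the standard library are available. Lean on these libraries where they do the work, as an engineer would, in place of code of your own. Each camera call takes 0.05 s, during which the arm holds its last target. There are 200 camera calls.

## Working session

There is one attempt and no reset: what is moved stays moved. The work goes in short steps, Python scripts to look and compute and a tool call to move; the robot and the scene stay as the last step left them, time stands still between calls to the robot, and variables do not carry over. Pictures are saved under pics/ and viewed, at most 10 in all, crops included, and the job is handed in when it is done.

```bash
ls; mkdir -p pics; python3 - <<'E'
from bench import ctrl, get_image, camera_model, get_state
import cv2
for n in("scene","top"):
    im=get_image(n); cv2.imwrite(f"pics/{n}0.png",im[...,::-1]); print(camera_model(n))
print(get_state())
E
```

```text
bench.py
pics
{'vertical_fov': 52.31837085619104, 'cx': 315.54425735812526, 'cy': 197.40462282269286, 'rvec': array([ 0.80013123,  2.41444662, -1.28884491]), 'tvec': array([ 0.46659105, -0.09812826,  1.37061735])}
{'vertical_fov': 52.26699431853129, 'cx': 320.9825826004563, 'cy': 198.94981474045758, 'rvec': array([ 2.13322096, -2.05666266,  0.24033143]), 'tvec': array([-0.03609759,  0.57061117,  1.05106541])}
{'time': 0.1, 'joint_positions': array([ 1.18106571,  0.32176617, -0.07010156,  1.45157123,  0.02256212,
        1.37080735, -0.05692623]), 'qd': array([-3.64097928e-04, -1.09500853e-03,  8.82506470e-06, -3.72374410e-03,
       -5.73807540e-04,  1.03888714e-03, -1.14961922e-03]), 'joint_torque': array([ 8.20766695e-05, -4.92570519e+01, -4.05620914e-01, -3.13397884e+01,
       -6.41585304e-02,  3.94475518e-02,  7.94792959e-05]), 'position': array([ 0.25519053, -0.59725715,  0.22155063]), 'tool_rot': array([-3.07608202e+00, -6.29705576e-01,  6.35826731e-04]), 'ft_force': array([0.64377631, 0.50522974, 0.05557609]), 'torque': array([-0.00355611,  0.00439739, -0.02789717]), 'grip_force': 0.0, 'grip_width': 0.997612034862232}
```

View pics/top0.png

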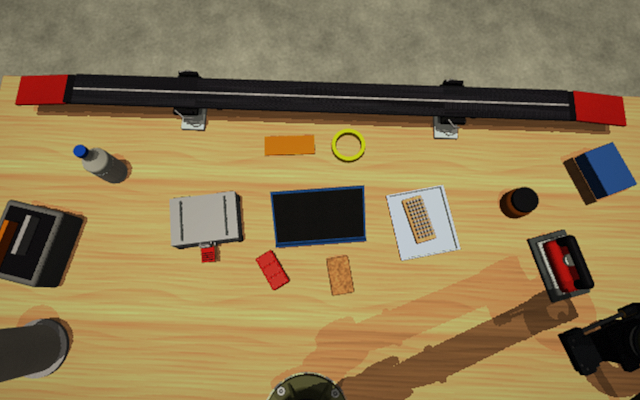

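View pics/scene0.png

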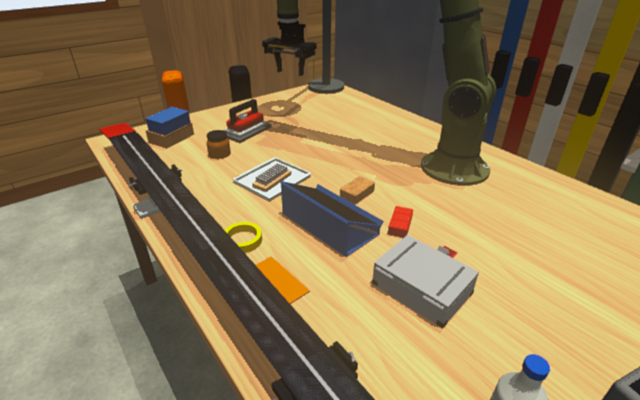

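The top view shows the case at about (207,220) px with its red latch at (208,254). The rest is at (319,215), and the tray with the brush at (421,220). Bystanders are around the rest, and image up is about +x. I'll zoom in to read the corners.

```bash
python3 - <<'E'
import cv2
im=cv2.imread("pics/top0.png")
c=cv2.resize(im[170:300,160:350],None,fx=4,fy=4,interpolation=cv2.INTER_CUBIC);cv2.imwrite("pics/z1.png",cv2.convertScaleAbs(c,alpha=1.2,beta=15))
c=cv2.resize(im[170:300,280:470],None,fx=4,fy=4,interpolation=cv2.INTER_CUBIC);cv2.imwrite("pics/z2.png",cv2.convertScaleAbs(c,alpha=1.,beta=0))
E
```

```text
(no output)
```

View pics/z1.png

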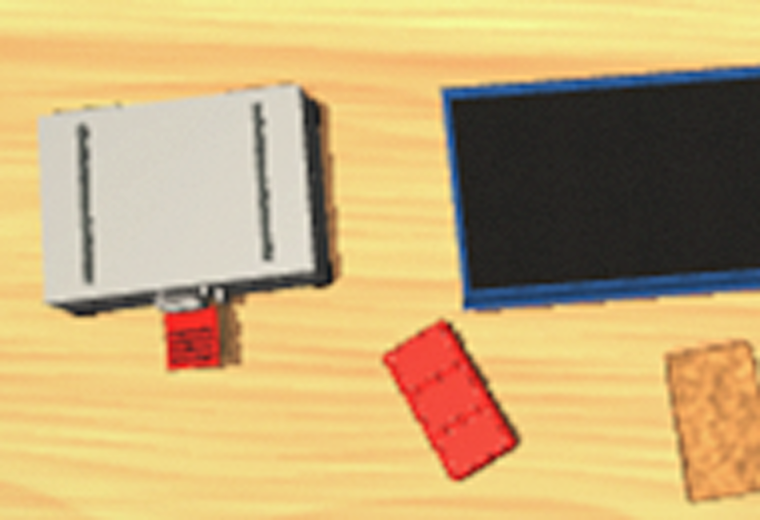

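View pics/z2.png

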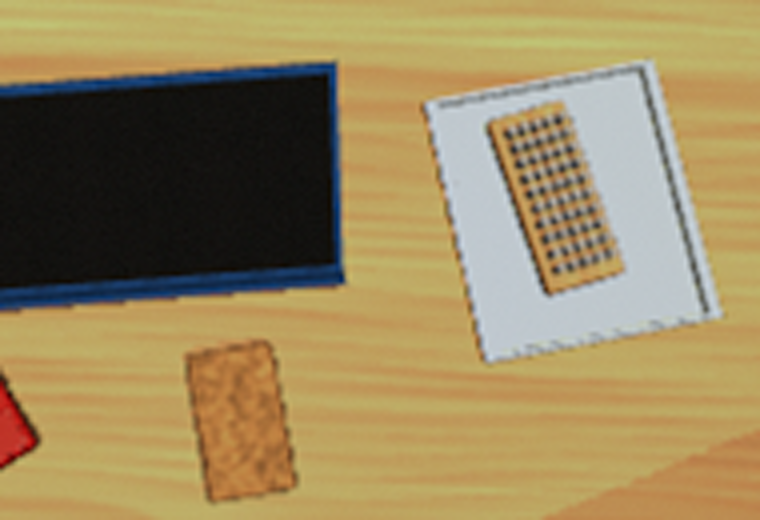

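Zoomed corners (native px = zoom/4 + offset): the case lid, latch pad, rest outline, tray and brush back are all readable. Next I fit planar poses to them.

```bash
cat >h.py <<'E'
import numpy as np, cv2
from scipy.optimize import least_squares
from bench import ctrl, get_image, camera_model, get_state
def cam(n="top"):
    m=camera_model(n); f=200/np.tan(np.radians(m["vertical_fov"]/2))
    return m["rvec"],m["tvec"],np.array([[f,0,m["cx"]],[0,f,m["cy"]],[0,0,1.]])
def proj(P,n="top"):
    r,t,K=cam(n); return cv2.projectPoints(np.array(P,float).reshape(-1,3),r,t,K,None)[0][:,0]
def back(uv,z,n="top"):
    r,t,K=cam(n); R=cv2.Rodrigues(r)[0]; d=R.T@np.linalg.solve(K,[*uv,1]); c=-R.T@t
    return c+d*(z-c[2])/d[2]
def z(u,o): return (np.array(u,float)+.5)/4-.5+np.array(o)
def world(p,P):
    c,s=np.cos(p[2]),np.sin(p[2]); P=np.array(P,float)
    return np.c_[p[0]+c*P[:,0]-s*P[:,1],p[1]+s*P[:,0]+c*P[:,1],P[:,2]]
def fit(P,uv,n="top",z0=0):
    x0=[*back(np.mean(uv,0),np.mean(np.array(P)[:,2]),n)[:2],z0]
    r=least_squares(lambda p:(proj(world(p,P),n)-uv).ravel(),x0); return r.x,np.abs(r.fun).max()
E
python3 - <<'E'
from h import *
o1,o2=(160,170),(280,170)
def box(x,y,zz): return [[x,y,zz],[x,-y,zz],[-x,-y,zz],[-x,y,zz]]
r,t,K=cam(); print("camc",-cv2.Rodrigues(r)[0].T@t)
print("case",fit(box(.065,.09,.066),z([[38,117],[298,85],[312,270],[46,302]],o1)))
pad=[back(z(u,o1),.046) for u in [(166,313),(217,310),(219,366),(168,370),(192.5,340)]]; print(np.round(pad,4))
c,s=np.cos(np.radians(32)),np.sin(np.radians(32))
f=lambda x,y,w:[x*c-w*s,y,.03+x*s+w*c]
P=[f(.15,.125,0),f(.15,-.125,0),f(-.004,-.125,.014),f(-.004,.125,.014)]
uv=np.array([z((443,90),o1),z((336,63),o2),z((344,277),o2),z((464,302),o1)])
p,e=fit(P,uv);print("face",p,e,(proj(world(p,P))-uv).round(1).tolist())
print(proj(world(p,[f(-.004,.125,0),f(-.004,-.125,0),[f(-.004,0,0)[0],.125,0]]) ))
uv3=z([[424,103],[655,62],[720,317],[487,361]],o2)
for B in(box(.095,.08,.014),box(.08,.095,.014)):print("tray",fit(B,uv3))
print("brush",fit(box(.065,.029,.020),z([[488,122],[563,100],[625,270],[550,295]],o2)))
E
```

```text
camc [ 0.31292431 -0.02573892  1.15457981]
case (array([0.50789631, 0.30294795, 0.16069835]), np.float64(0.36947306925583234))
[[0.428  0.3056 0.046 ]
 [0.4313 0.2711 0.046 ]
 [0.3937 0.2661 0.046 ]
 [0.3898 0.3002 0.046 ]
 [0.4105 0.2857 0.046 ]]
face [ 0.46496528 -0.01777989  0.108513  ] 1.066548237931812 [[-0.5, -1.0], [0.3, -0.8], [0.6, 0.8], [-0.4, 1.1]]
[[275.56074298 244.02904124]
 [365.47323342 237.56756647]
 [276.63601604 245.24783256]]
tray (array([ 0.52830012, -0.30482244,  0.2191714 ]), np.float64(1.9436514447768332))
tray (array([ 0.52761989, -0.30511856,  0.22850213]), np.float64(5.832043767245381))
brush (array([ 0.53589357, -0.29292546,  0.330023  ]), np.float64(0.5067077361790098))
```

```bash
cat >>h.py <<'E'
c32,s32=np.cos(np.radians(32)),np.sin(np.radians(32))
f=lambda x,y,w:[x*c32-w*s32,y,.03+x*s32+w*c32]
def box(x,y,zz): return [[x,y,zz],[x,-y,zz],[-x,-y,zz],[-x,y,zz]]
E
python3 - <<'E'
from h import *
o1,o2=(160,170),(280,170)
P=[f(.15,.125,0),f(.15,-.125,0),f(-.004,-.125,.014),f(-.004,.125,.014)]
uv=np.array([z((443,90),o1),z((336,63),o2),z((344,284),o2),z((464,310),o1)])
p,e=fit(P,uv);print("face",p,e,(proj(world(p,P))-uv).round(1).tolist())
im=cv2.imread("pics/scene0.png"); S=3; x0,y0=225,150
big=cv2.resize(im[y0:y0+180,x0:x0+265],None,fx=S,fy=S,interpolation=cv2.INTER_CUBIC)
def dr(p,Q,col):
    q=((proj(world(p,Q),"scene")-[x0,y0]+.5)*S-.5).round().astype(int); cv2.polylines(big,[q],True,col,1)
dr(p,P,(0,255,255)); dr(p,[f(.0,.125,0),f(.0,-.125,0),f(.15,-.125,0),f(.15,.125,0)],(0,255,0))
cs=[.5079,.3029,.1607]
dr(cs,box(.065,.09,.066),(0,0,255)); dr(cs,box(.065,.09,.0),(0,0,255))
dr([.5359,-.2929,.33],box(.065,.029,.02),(255,0,0));dr([.5283,-.3048,.2192],box(.095,.08,.014),(0,0,255))
dr(cs,[[-.081,.018,.046],[-.081,-.018,.046],[-.121,-.018,.046],[-.121,.018,.046]],(255,0,0))
cv2.imwrite("pics/ov.png",big)
E
```

```text
face [ 0.4623996  -0.01790197  0.10889556] 0.5994244660111008 [[-0.5, -0.1], [0.3, 0.1], [0.6, -0.1], [-0.4, 0.0]]
```

View pics/ov.png

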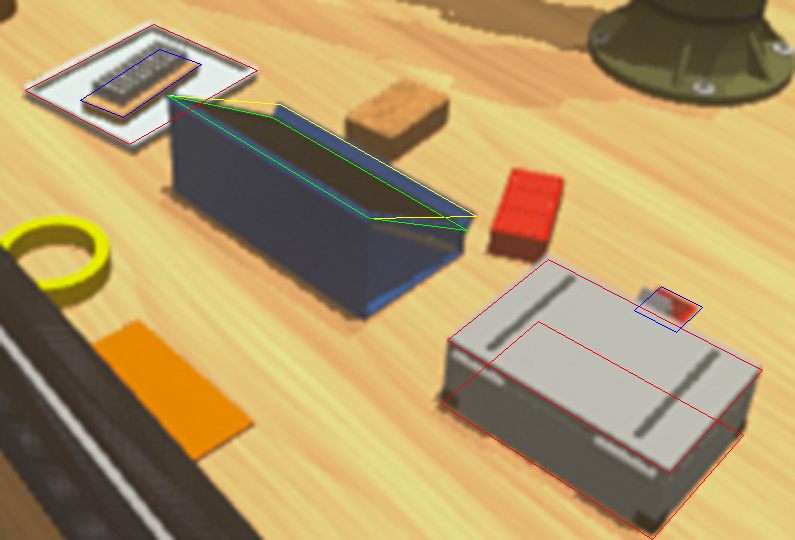

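The overlays agree within about 1 px in the scene view for the case, rest, tray, brush and pad. I'll add a helper that converts world targets to tool-axis shifts.

```bash
cat >>h.py <<'E'
CASE=[.5079,.3029,.1607]; FACE=[.4624,-.0179,.1089]; BR=[.5359,-.2929,.33]
def W(p,*P): return world(p,[P])[0]
def go(*T):
    "T: (x,y,z,yaw of tool x) world targets -> rows in tool axes from measured pose"
    s=get_state(); R=cv2.Rodrigues(s["tool_rot"])[0]; yaw=np.arctan2(R[1,0],R[0,0])
    print("now",s["position"].round(4),"yaw",round(yaw,3),"t",s["time"],"q1,7",s["joint_positions"][[0,6]].round(2),"F",s["ft_force"].round(1))
    for t in T: print(np.round(R.T@(np.array(t[:3])-s["position"]),4), "turn",round((yaw-t[3]+np.pi/2)%np.pi-np.pi/2,3))
E
python3 - <<'E'
from h import *
p=W(CASE,-.105,0,.046); print(p)
go((.52,-.2,.22,.1607),(p[0],p[1],.20,.1607),(p[0],p[1],.07,.1607))
E
```

```text
[0.40425287 0.28609903 0.046     ]
now [ 0.2552 -0.5973  0.2216] yaw 0.404 t 0.1 q1,7 [ 1.18 -0.06] F [0.6 0.5 0.1]
[ 0.3996 -0.2612  0.002 ] turn 0.243
[ 0.4842 -0.7537  0.0229] turn 0.243
[ 0.4842 -0.7535  0.1529] turn 0.243
```

jog_arm([
  [[0.4, -0.26, 0], 0.24, 0],
  [[0.4, -0.26, 0], 0.24, 0],
  [[0.4, -0.26, 0], 0.24, 0],
  [[0.4, -0.26, 0], 0.24, 0],
  [[0.4, -0.26, 0], 0.24, 0],
  [[0.4, -0.26, 0], 0.24, 0],
  [[0.4, -0.26, 0], 0.24, 0],
  [[0.4, -0.26, 0], 0.24, 0],
  [[0.4, -0.26, 0], 0.24, 0],
  [[0.4, -0.26, 0], 0.24, 0],
  [[0.484, -0.753, 0.02], 0.243, 0],
  [[0.484, -0.753, 0.02], 0.243, 0],
  [[0.484, -0.753, 0.02], 0.243, 0],
  [[0.484, -0.753, 0.02], 0.243, 0],
  [[0.484, -0.753, 0.02], 0.243, 0],
  [[0.484, -0.753, 0.02], 0.243, 0],
  [[0.484, -0.753, 0.02], 0.243, 0],
  [[0.484, -0.753, 0.02], 0.243, 0],
  [[0.484, -0.753, 0.02], 0.243, 0],
  [[0.484, -0.753, 0.02], 0.243, 0],
], grip_force=20)

```text
time: 2.1
position: [0.4038, 0.2859, 0.2025]
tool_rot: [3.131, 0.251, 0.001]
ft_force: [0.0, 0.7, -0.2]
grip_width: 0.006
grip_force: 0.0
```

```bash
python3 - <<'E'
from h import *
p=W(CASE,-.105,0,.046)
go((p[0],p[1],.2,.1607),(p[0],p[1],.06,.1607))
E
```

```text
now [0.4038 0.2859 0.2025] yaw 0.16 t 2.1 q1,7 [ 0.2 -2.1] F [ 0.   0.7 -0.2]
[ 0.0005 -0.0002  0.0025] turn -0.0
[ 0.0004 -0.0003  0.1425] turn -0.0
```

jog_arm([
  [[0, 0, 0.04], 0, 0],
  [[0, 0, 0.08], 0, 0],
  [[0, 0, 0.12], 0, 0],
  [[0, 0, 0.14], 0, 0],
  [[0, 0, 0.15], 0, 0],
  [[0, 0, 0.154], 0, 0],
  [[0, 0, 0.157], 0, 0],
])

```text
time: 2.8
position: [0.4052, 0.2847, 0.0461]
tool_rot: [-3.131, -0.252, -0.001]
ft_force: [-2.1, -0.1, 4.1]
grip_width: 0.001
grip_force: 1.7
```

jog_arm([
  [[0, 0, 0.002], 0, 0],
  [[0, 0, 0.004], 0, 0],
  [[0, 0, 0.006], 0, 0],
  [[0, 0, 0.008], 0, 0],
  [[0, 0, 0.0095], 0, 0],
  [[0, 0, 0.0095], 0, 0],
])

```text
time: 3.4
position: [0.405, 0.2847, 0.0365]
tool_rot: [-3.131, -0.253, -0.001]
ft_force: [-2.9, -0.6, 7.5]
grip_width: 0.007
grip_force: 3.9
```

jog_arm([
  [[0, 0, 0], 0, 0],
  [[-0.01, 0, -0.03], 0, 0],
  [[-0.02, 0, -0.07], 0, 0],
  [[-0.02, 0, -0.12], 0, 0],
  [[-0.02, 0.05, -0.16], 0, 0],
  [[-0.02, 0.1, -0.18], 0, 0],
  [[-0.02, 0.15, -0.18], 0, 0],
  [[-0.02, 0.20, -0.18], 0, 0],
  [[-0.02, 0.20, -0.18], 0, 0],
  [[-0.02, 0.20, -0.18], 0, 0],
])

```text
time: 4.4
position: [0.4178, 0.0803, 0.216]
tool_rot: [3.131, 0.242, 0.002]
ft_force: [-0.0, 0.0, -0.2]
grip_width: 0.007
grip_force: 0.0
```

```bash
python3 - <<'E'
from h import *
im=get_image("top")[...,::-1]
c=cv2.resize(im[150:300,150:340],None,fx=4,fy=4,interpolation=cv2.INTER_CUBIC);cv2.imwrite("pics/z3.png",c)
E
```

```text
(no output)
```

View pics/z3.png

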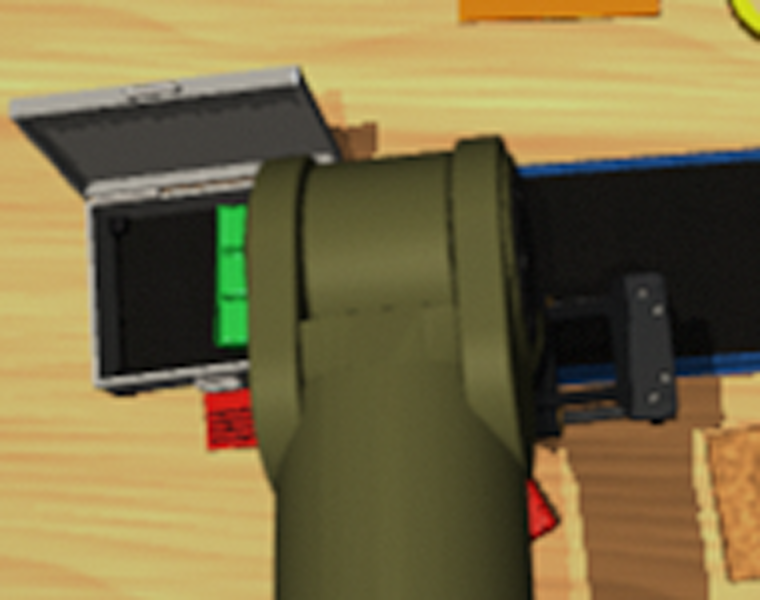

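The lid is open and the green wax is partly hidden by the arm, its left edge at zoom x of about 217. I'll move aside and open the gripper.

jog_arm([
  [[0.05, 0.05, 0], 0, 1],
  [[0.05, 0.1, 0], 0, 1],
  [[0.05, 0.15, 0], 0, 1],
  [[0.05, 0.18, 0], 0, 1],
  [[0.05, 0.18, 0], 0, 1],
  [[0.05, 0.18, 0], 0, 1],
])

```text
time: 5.05
position: [0.4957, -0.0848, 0.2156]
tool_rot: [-3.13, -0.253, 0.0]
ft_force: [-0.8, 0.7, 0.2]
grip_width: 0.466
grip_force: 0.0
```

```bash
python3 - <<'E'
from h import *
im=get_image("top")[...,::-1]
cv2.imwrite("pics/top4.png",im)
c=cv2.resize(im[180:270,160:250],None,fx=6,fy=6,interpolation=cv2.INTER_CUBIC);cv2.imwrite("pics/z4.png",c)
E
```

```text
(no output)
```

View pics/z4.png

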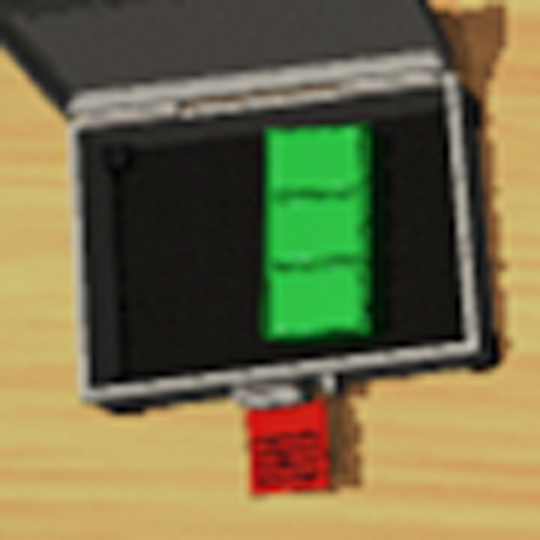

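Wax top face (6x zoom, offset 160,180): corners are about (266,128), (361,124), (361,331) and (265,334).

```bash
python3 - <<'E'
from h import *
uv=(np.array([[266,128],[361,124],[361,331],[265,334]])+.5)/6-.5+[160,180]
print(fit(box(.05,.025,.038),uv))
p,e=fit(box(.05,.025,.038),uv)
c,s=np.cos(.1607),np.sin(.1607); d=p[:2]-CASE[:2]; print("in case",c*d[0]+s*d[1],-s*d[0]+c*d[1])
go((p[0],p[1],.2,p[2]),(p[0],p[1],.013,p[2]))
E
```

```text
(array([0.51398462, 0.28708353, 0.0919326 ]), np.float64(1.1579978014275127))
in case 0.003475444133865245 -0.016586279466999938
now [ 0.4956 -0.0835  0.2158] yaw 0.164 t 5.1 q1,7 [ 0.58 -1.3 ] F [ 0.6  1.4 -0.4]
[ 0.0785 -0.3627  0.0163] turn 0.072
[ 0.0784 -0.3624  0.2033] turn 0.072
```

```bash
python3 - <<'E'
from h import *
uv=(np.array([[266,127],[371,122],[371,335],[264,339]])+.5)/6-.5+[160,180]
p,e=fit(box(.05,.025,.038),uv); print(p,e)
c,s=np.cos(.1607),np.sin(.1607); d=p[:2]-CASE[:2]; print("in case",c*d[0]+s*d[1],-s*d[0]+c*d[1])
go((p[0],p[1],.2,p[2]),(p[0],p[1],.013,p[2]))
E
```

```text
[0.51331793 0.28480616 0.09046   ] 0.2290538246444953
in case 0.0024529433137336957 -0.018727632058224614
now [ 0.4956 -0.0835  0.2158] yaw 0.164 t 5.1 q1,7 [ 0.58 -1.3 ] F [ 0.6  1.4 -0.4]
[ 0.0774 -0.3605  0.0163] turn 0.073
[ 0.0774 -0.3603  0.2033] turn 0.073
```

jog_arm([
  [[0.077, -0.36, 0.016], 0.073, 0.85],
  [[0.077, -0.36, 0.016], 0.073, 0.85],
  [[0.077, -0.36, 0.016], 0.073, 0.85],
  [[0.077, -0.36, 0.016], 0.073, 0.85],
  [[0.077, -0.36, 0.016], 0.073, 0.85],
  [[0.077, -0.36, 0.016], 0.073, 0.85],
  [[0.077, -0.36, 0.016], 0.073, 0.85],
  [[0.077, -0.36, 0.016], 0.073, 0.85],
  [[0.077, -0.36, 0.016], 0.073, 0.85],
  [[0.077, -0.36, 0.016], 0.073, 0.85],
  [[0.077, -0.36, 0.016], 0.073, 0.85],
  [[0.077, -0.36, 0.016], 0.073, 0.85],
], grip_force=10)

```text
time: 6.3
position: [0.5139, 0.2804, 0.2002]
tool_rot: [3.138, 0.135, 0.001]
ft_force: [-0.2, -0.4, 0.1]
grip_width: 0.85
grip_force: 0.0
```

```bash
python3 - <<'E'
from h import *
go((.5133,.2848,.2,.0905),(.5133,.2848,.013,.0905))
E
```

```text
now [0.5139 0.2804 0.2002] yaw 0.086 t 6.3 q1,7 [ 0.1  -2.18] F [-0.2 -0.4  0.1]
[-0.0002 -0.0044  0.0002] turn -0.005
[-0.0003 -0.0046  0.1872] turn -0.005
```

jog_arm([
  [[0, -0.004, 0.04], 0, 0.85],
  [[0, -0.004, 0.08], 0, 0.85],
  [[0, -0.004, 0.12], 0, 0.85],
  [[0, -0.004, 0.15], 0, 0.85],
  [[0, -0.004, 0.17], 0, 0.85],
  [[0, -0.004, 0.18], 0, 0.85],
  [[0, -0.004, 0.186], 0, 0.85],
  [[0, -0.004, 0.186], 0, 0.85],
], grip_force=8)

```text
time: 7.1
position: [0.5135, 0.2853, 0.0142]
tool_rot: [3.138, 0.137, 0.0]
ft_force: [-0.2, 0.1, 1.0]
grip_width: 0.848
grip_force: 0.0
```

jog_arm([
  [[0, 0, 0], 0, 0.7],
  [[0, 0, 0], 0, 0.6],
  [[0, 0, 0], 0, 0.55],
  [[0, 0, 0], 0, 0.5],
  [[0, 0, 0], 0, 0.5],
  [[0, 0, 0], 0, 0.4],
  [[0, 0, 0], 0, 0.4],
  [[0, 0, 0], 0, 0.4],
], grip_force=8)

```text
time: 7.9
position: [0.5135, 0.2858, 0.0146]
tool_rot: [3.138, 0.138, 0.001]
ft_force: [-1.1, -1.3, 5.2]
grip_width: 0.575
grip_force: 8.0
```

jog_arm([
  [[0, 0, -0.01], 0, 0.4],
  [[0, 0, -0.03], 0, 0.4],
  [[0, 0, -0.06], 0, 0.4],
  [[0, 0, -0.10], 0, 0.4],
  [[0, 0, -0.14], 0, 0.4],
  [[0, 0, -0.15], 0, 0.4],
], grip_force=10)

```text
time: 8.5
position: [0.5149, 0.2877, 0.1689]
tool_rot: [-3.135, -0.138, -0.011]
ft_force: [0.1, 0.5, -0.8]
grip_width: 0.571
grip_force: 10.0
```

```bash
python3 - <<'E'
from h import *
P=f(.060,.045,.021); p=W(FACE,*P); print(p)
a=FACE[2]
go((p[0],p[1],.165,a),(p[0],p[1],.105,a),(p[0],p[1],p[2]-.0146,a))
E
```

```text
[0.49702827 0.03115415 0.07960417]
now [0.5149 0.2877 0.1689] yaw 0.088 t 8.5 q1,7 [ 0.09 -2.21] F [ 0.1  0.5 -0.8]
[-0.0405  0.2539  0.0029] turn -0.021
[-0.0409  0.2541  0.0629] turn -0.021
[-0.0412  0.2542  0.1029] turn -0.021
```

jog_arm([
  [[-0.01, 0.03, 0], 0, 0.4],
  [[-0.02, 0.07, 0], 0, 0.4],
  [[-0.02, 0.11, 0], 0, 0.4],
  [[-0.03, 0.15, 0], 0, 0.4],
  [[-0.03, 0.19, 0], 0, 0.4],
  [[-0.04, 0.22, 0], -0.02, 0.4],
  [[-0.04, 0.245, 0.01], -0.021, 0.4],
  [[-0.041, 0.254, 0.03], -0.021, 0.4],
  [[-0.041, 0.254, 0.05], -0.021, 0.4],
  [[-0.041, 0.254, 0.06], -0.021, 0.4],
  [[-0.041, 0.254, 0.06], -0.021, 0.4],
  [[-0.041, 0.254, 0.06], -0.021, 0.4],
], grip_force=10)

```text
time: 9.7
position: [0.4947, 0.0297, 0.1042]
tool_rot: [-3.137, -0.172, 0.0]
ft_force: [-0.3, 0.1, -1.4]
grip_width: 0.574
grip_force: 10.0
```

```bash
python3 - <<'E'
from h import *
p=W(FACE,*f(.060,.045,.021)); a=FACE[2]
go((p[0],p[1],.105,a),(p[0],p[1],p[2]-.0146,a))
im=get_image("scene")[...,::-1]
cv2.imwrite("pics/s5.png",cv2.resize(im[130:300,240:440],None,fx=3,fy=3))
E
```

```text
now [0.4947 0.0297 0.1042] yaw 0.11 t 9.7 q1,7 [ 0.48 -1.64] F [-0.3  0.1 -1.4]
[ 0.0025 -0.0012 -0.0008] turn 0.001
[ 0.0025 -0.0011  0.0392] turn 0.001
```

Correct the offset, then lower slowly with a light grip so that the bar pivots onto the slope.

jog_arm([
  [[0.002, -0.001, 0.004], 0, 0.4],
  [[0.002, -0.001, 0.008], 0, 0.4],
  [[0.002, -0.001, 0.011], 0, 0.4],
  [[0.002, -0.001, 0.014], 0, 0.4],
  [[0.002, -0.001, 0.017], 0, 0.4],
], grip_force=5)

```text
time: 10.25
position: [0.4956, 0.0305, 0.0866]
tool_rot: [3.137, 0.171, -0.003]
ft_force: [-3.2, -0.0, -0.5]
grip_width: 0.575
grip_force: 5.0
```

jog_arm([
  [[0, 0, 0.003], 0, 0.4],
  [[0, 0, 0.006], 0, 0.4],
  [[0, 0, 0.009], 0, 0.4],
  [[0, 0, 0.012], 0, 0.4],
  [[0, 0, 0.015], 0, 0.4],
  [[0, 0, 0.017], 0, 0.4],
  [[0, 0, 0.017], 0, 0.4],
], grip_force=5)

```text
time: 10.95
position: [0.4971, 0.0303, 0.07]
tool_rot: [-3.137, -0.171, -0.002]
ft_force: [-0.3, 0.0, -1.3]
grip_width: 0.574
grip_force: 5.0
```

```bash
python3 - <<'E'
from h import *
im=get_image("scene")[...,::-1]
cv2.imwrite("pics/s6.png",cv2.resize(im[140:270,270:430],None,fx=4,fy=4,interpolation=cv2.INTER_CUBIC))
E
```

```text
(no output)
```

View pics/s6.png

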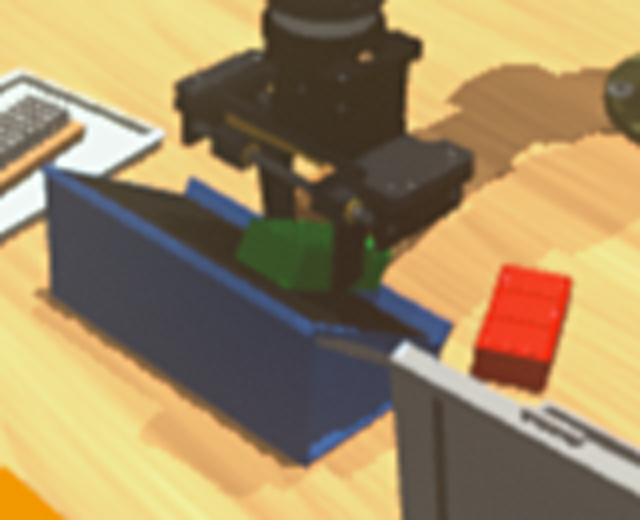

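The wax is tilted in the fingers over the face and not quite fully down. I'll continue gently.

jog_arm([
  [[0, 0, 0.001], 0, 0.4],
  [[0, 0, 0.002], 0, 0.4],
  [[0, 0, 0.003], 0, 0.4],
  [[0, 0, 0.003], 0, 0.4],
], grip_force=4)

```text
time: 11.4
position: [0.4965, 0.0303, 0.067]
tool_rot: [3.137, 0.171, -0.0]
ft_force: [0.2, 0.3, -1.4]
grip_width: 0.572
grip_force: 4.0
```

jog_arm([
  [[0, 0, 0.001], 0, 0.4],
  [[0, 0, 0.002], 0, 0.4],
  [[0, 0, 0.002], 0, 0.4],
], grip_force=4)

```text
time: 11.7
position: [0.4964, 0.0303, 0.0649]
tool_rot: [3.137, 0.171, -0.0]
ft_force: [-0.4, -0.3, -2.5]
grip_width: 0.573
grip_force: 4.0
```

jog_arm([
  [[0, 0, 0.001], 0, 0.4],
  [[0, 0, 0.0015], 0, 0.4],
  [[0, 0, 0.0015], 0, 0.4],
], grip_force=4)

```text
time: 12.0
position: [0.4967, 0.0304, 0.0642]
tool_rot: [3.137, 0.171, 0.0]
ft_force: [-1.5, -0.5, 5.3]
grip_width: 0.577
grip_force: 4.0
```

```bash
python3 - <<'E'
from h import *
for i in range(3): 
    im=get_image("top")[...,::-1]; print(get_state()["ft_force"].round(2))
im=get_image("scene")[...,::-1]
x0,y0,S=300,170,8
c=cv2.resize(im[y0:y0+70,x0:x0+90],None,fx=S,fy=S,interpolation=cv2.INTER_CUBIC)
c=cv2.convertScaleAbs(c,alpha=1.7,beta=20)
for xf in(.050,.055,.060):
  for d,col in((0,(255,255,0)),):
    B=[f(xf+sx*.05,.045+sy*.025,w) for w in(0,.03) for sx,sy in((1,1),(1,-1),(-1,-1),(-1,1))]
    q=((proj(world(FACE,B),"scene")-[x0,y0]+.5)*S-.5).round().astype(int)
    if xf!=.055: cv2.polylines(c,[q[:4],q[4:]],True,(255,255,0) if xf==.05 else (255,0,255),1)
cv2.imwrite("pics/s7.png",c)
E
```

```text
[-3.21 -0.23  4.92]
[-2.01  0.47  6.13]
[-3.01  0.16  4.82]
```

View pics/s7.png

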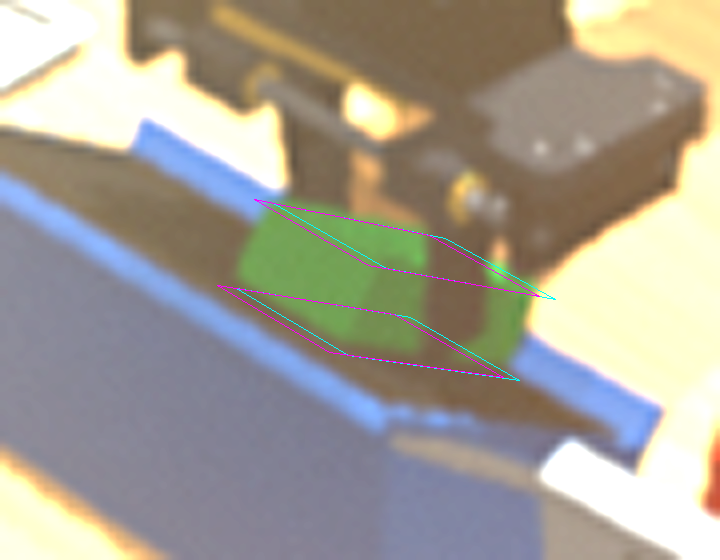

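Contact force came up at tip z=0.064, where I predicted the bar would be flat. The crop shows the bar lying along the slope, about 10 mm above the lip. I'll unload a little and slide downslope.

jog_arm([
  [[0, 0, -0.0007], 0, 0.4],
  [[-0.0017, 0, 0.0003], 0, 0.4],
  [[-0.0034, 0, 0.0014], 0, 0.4],
  [[-0.005, 0, 0.0024], 0, 0.4],
  [[-0.005, 0, 0.0024], 0, 0.4],
], grip_force=4)

```text
time: 12.7
position: [0.4929, 0.03, 0.0618]
tool_rot: [-3.137, -0.171, -0.005]
ft_force: [3.5, 0.6, 0.9]
grip_width: 0.575
grip_force: 4.0
```

jog_arm([
  [[-0.0008, 0, 0.0005], 0, 0.4],
  [[-0.0017, 0, 0.001], 0, 0.4],
  [[-0.0017, 0, 0.001], 0, 0.4],
], grip_force=4)

```text
time: 13.0
position: [0.4909, 0.0298, 0.0608]
tool_rot: [-3.137, -0.171, -0.004]
ft_force: [4.8, 1.2, 3.8]
grip_width: 0.574
grip_force: 4.0
```

jog_arm([
  [[-0.0008, 0, 0.0005], 0, 0.4],
  [[-0.0017, 0, 0.001], 0, 0.4],
  [[-0.0017, 0, 0.001], 0, 0.4],
], grip_force=4)

```text
time: 13.3
position: [0.488, 0.0295, 0.0591]
tool_rot: [3.137, 0.171, -0.0]
ft_force: [4.5, 1.4, 3.8]
grip_width: 0.574
grip_force: 4.0
```

jog_arm([
  [[-0.0008, 0, 0.0003], 0, 0.4],
  [[-0.0017, 0, 0.0007], 0, 0.4],
  [[-0.0017, 0, 0.0007], 0, 0.4],
], grip_force=4)

```text
time: 13.6
position: [0.4864, 0.0293, 0.0584]
tool_rot: [-3.137, -0.171, -0.0]
ft_force: [5.2, 0.6, 2.5]
grip_width: 0.573
grip_force: 4.0
```

jog_arm([
  [[-0.0008, 0, 0.0003], 0, 0.4],
  [[-0.0017, 0, 0.0007], 0, 0.4],
  [[-0.0017, 0, 0.0007], 0, 0.4],
], grip_force=4)

```text
time: 13.9
position: [0.4847, 0.0291, 0.0577]
tool_rot: [-3.137, -0.171, -0.0]
ft_force: [5.2, 1.6, 2.6]
grip_width: 0.573
grip_force: 4.0
```

jog_arm([
  [[0, 0, -0.001], 0, 0.58],
  [[0, 0, -0.001], 0, 0.6],
  [[0, 0, -0.001], 0, 0.65],
  [[0, 0, -0.001], 0, 0.75],
  [[0, 0, -0.001], 0, 0.75],
  [[0, 0, -0.01], 0, 0.75],
  [[0, 0, -0.03], 0, 0.75],
  [[0, 0, -0.07], 0, 0.75],
  [[0, 0, -0.11], 0, 0.75],
  [[0, 0, -0.13], 0, 0.75],
  [[0, 0.05, -0.14], 0, 0.75],
  [[0, 0.1, -0.14], 0, 0.75],
  [[0, 0.15, -0.14], 0, 0.75],
  [[0, 0.2, -0.14], 0, 0.75],
  [[0, 0.24, -0.14], 0, 0.75],
  [[0, 0.28, -0.14], 0, 0.75],
  [[0, 0.28, -0.14], 0, 0.75],
  [[0, 0.28, -0.14], 0, 0.75],
], grip_force=4)

```text
time: 15.7
position: [0.5149, -0.2499, 0.1979]
tool_rot: [-3.136, -0.167, 0.0]
ft_force: [-0.5, 1.2, 0.4]
grip_width: 0.75
grip_force: 0.0
```

```bash
python3 - <<'E'
from h import *
im=get_image("top")[...,::-1].copy()
x0,y0,S=260,175,7
B=[f(.05+sx*.05,.045+sy*.025,.03) for sx,sy in((1,1),(1,-1),(-1,-1),(-1,1))]
c=cv2.resize(im[y0:y0+80,x0:x0+110],None,fx=S,fy=S,interpolation=cv2.INTER_CUBIC)
q=((proj(world(FACE,B))-[x0,y0]+.5)*S-.5).round().astype(int); cv2.polylines(c,[q],True,(255,0,255),1)
B=[f(x,y,.014) for x,y in((0,.125),(0,-.125),(-.004,-.125),(-.004,.125))]
q=((proj(world(FACE,B))-[x0,y0]+.5)*S-.5).round().astype(int); cv2.polylines(c,[q],True,(0,255,255),1)
cv2.imwrite("pics/z8.png",c)
p=W(BR,0,0,0); go((p[0],p[1],.16,BR[2]),(p[0],p[1],.011,BR[2]))
E
```

```text
now [ 0.5153 -0.2483  0.1981] yaw 0.109 t 15.75 q1,7 [ 0.76 -1.12] F [0.2 1.  0.4]
[0.0156 0.0466 0.038 ] turn -0.221
[0.0156 0.0468 0.187 ] turn -0.221
```

View pics/z8.png

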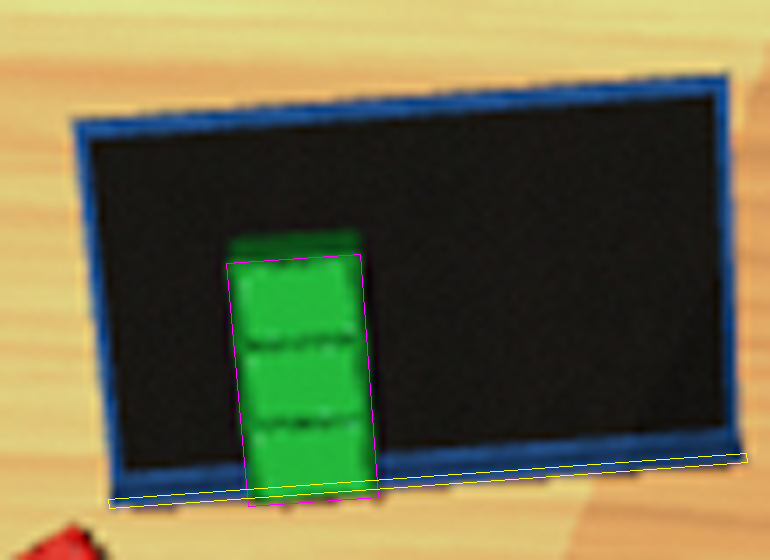

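Picture: the wax (zoom 228–378, 255–505) coincides with the box predicted for snug against the lip and straight. Next is the brush.

jog_arm([
  [[0.0156, 0.0467, 0.03], -0.22, 0.85],
  [[0.0156, 0.0467, 0.03], -0.22, 0.85],
  [[0.0156, 0.0467, 0.06], -0.22, 0.85],
  [[0.0156, 0.0467, 0.1], -0.221, 0.85],
  [[0.0156, 0.0467, 0.12], -0.221, 0.85],
  [[0.0156, 0.0467, 0.12], -0.221, 0.85],
], grip_force=10)

```text
time: 16.35
position: [0.5338, -0.2907, 0.0747]
tool_rot: [-3.093, -0.52, 0.007]
ft_force: [0.3, -0.3, -0.2]
grip_width: 0.852
grip_force: 0.0
```

```bash
python3 - <<'E'
from h import *
p=W(BR,0,0,0); go((p[0],p[1],.04,BR[2]),(p[0],p[1],.011,BR[2]))
E
```

```text
now [ 0.5338 -0.2907  0.0747] yaw 0.333 t 16.35 q1,7 [ 0.77 -0.9 ] F [ 0.3 -0.3 -0.2]
[0.0014 0.003  0.0347] turn 0.003
[0.0015 0.0031 0.0637] turn 0.003
```

jog_arm([
  [[0.001, 0.002, 0.02], 0, 0.85],
  [[0.001, 0.002, 0.04], 0, 0.85],
  [[0.001, 0.002, 0.055], 0, 0.85],
  [[0.001, 0.002, 0.063], 0, 0.85],
  [[0.001, 0.002, 0.066], 0, 0.85],
  [[0.001, 0.002, 0.066], 0, 0.85],
], grip_force=10)

```text
time: 16.95
position: [0.5377, -0.2955, 0.0122]
tool_rot: [3.099, 0.516, 0.001]
ft_force: [-0.5, 0.2, -1.0]
grip_width: 0.848
grip_force: 0.0
```

jog_arm([
  [[0, 0, 0], 0, 0.75],
  [[0, 0, 0], 0, 0.68],
  [[0, 0, 0], 0, 0.6],
  [[0, 0, 0], 0, 0.5],
  [[0, 0, 0], 0, 0.5],
  [[0, 0, 0], 0, 0.5],
  [[0, 0, 0], 0, 0.5],
], grip_force=10)

```text
time: 17.65
position: [0.5375, -0.2949, 0.0124]
tool_rot: [-3.098, -0.516, -0.0]
ft_force: [-1.7, 3.1, 4.7]
grip_width: 0.663
grip_force: 10.0
```

```bash
python3 - <<'E'
from h import *
go()
E
```

```text
now [ 0.5375 -0.2949  0.0124] yaw 0.33 t 17.65 q1,7 [ 0.76 -0.92] F [-1.7  3.1  4.7]
```

jog_arm([
  [[0, 0, -0.005], 0, 0.5],
  [[0, 0, -0.02], 0, 0.5],
  [[0, 0, -0.05], 0, 0.5],
  [[0, 0, -0.09], 0, 0.5],
  [[0, 0, -0.13], 0, 0.5],
  [[0, 0, -0.15], 0, 0.5],
  [[0, 0, -0.15], 0, 0.5],
], grip_force=15)

```text
time: 18.35
position: [0.5397, -0.2972, 0.1667]
tool_rot: [3.093, 0.514, 0.01]
ft_force: [0.8, 0.2, -0.7]
grip_width: 0.663
grip_force: 15.0
```

```bash
python3 - <<'E'
from h import *
a=FACE[2]; p=W(FACE,*f(.073,-.045,.012)); print(p, "contact tip z",.03+(f(.073,0,.012)[0]+.065)*.625+.0084,"flat",p[2]-.0036)
go((p[0],p[1],.165,a),(p[0],p[1],.130,a))
E
```

```text
[ 0.52251024 -0.05659615  0.07886068] contact tip z 0.1137427999053879 flat 0.07526068344290106
now [ 0.5397 -0.2972  0.1667] yaw 0.329 t 18.35 q1,7 [ 0.79 -0.87] F [ 0.8  0.2 -0.7]
[ 0.0616 -0.2332  0.0004] turn 0.22
[ 0.0614 -0.2335  0.0354] turn 0.22
```

jog_arm([
  [[0.01, -0.03, 0], 0.05, 0.5],
  [[0.02, -0.07, 0], 0.1, 0.5],
  [[0.03, -0.11, 0], 0.15, 0.5],
  [[0.04, -0.15, 0], 0.2, 0.5],
  [[0.05, -0.19, 0], 0.22, 0.5],
  [[0.06, -0.22, 0], 0.22, 0.5],
  [[0.062, -0.233, 0], 0.22, 0.5],
  [[0.062, -0.233, 0.01], 0.22, 0.5],
  [[0.062, -0.233, 0.03], 0.22, 0.5],
  [[0.062, -0.233, 0.036], 0.22, 0.5],
  [[0.062, -0.233, 0.036], 0.22, 0.5],
], grip_force=15)

```text
time: 19.45
position: [0.5191, -0.0569, 0.1237]
tool_rot: [-3.137, -0.168, 0.006]
ft_force: [0.4, -0.2, -1.2]
grip_width: 0.666
grip_force: 15.0
```

```bash
python3 - <<'E'
from h import *
a=FACE[2]; p=W(FACE,*f(.073,-.045,.012))
go((p[0],p[1],.116,a),(p[0],p[1],.0752,a))
E
```

```text
now [ 0.5191 -0.0569  0.1237] yaw 0.107 t 19.45 q1,7 [ 0.55 -1.48] F [ 0.4 -0.2 -1.2]
[0.0035 0.     0.0077] turn -0.002
[0.0036 0.0001 0.0485] turn -0.002
```

jog_arm([
  [[0.003, 0, 0.004], 0, 0.5],
  [[0.003, 0, 0.008], 0, 0.5],
  [[0.003, 0, 0.011], 0, 0.5],
  [[0.003, 0, 0.014], 0, 0.5],
  [[0.003, 0, 0.017], 0, 0.5],
  [[0.003, 0, 0.02], 0, 0.5],
], grip_force=6)

```text
time: 20.05
position: [0.5231, -0.055, 0.1055]
tool_rot: [3.136, 0.172, -0.001]
ft_force: [-1.5, -0.8, -1.9]
grip_width: 0.665
grip_force: 6.0
```

jog_arm([
  [[0, 0, 0.003], 0, 0.5],
  [[0, 0, 0.006], 0, 0.5],
  [[0, 0, 0.009], 0, 0.5],
  [[0, 0, 0.012], 0, 0.5],
  [[0, 0, 0.015], 0, 0.5],
  [[0, 0, 0.018], 0, 0.5],
  [[0, 0, 0.02], 0, 0.5],
  [[0, 0, 0.021], 0, 0.5],
  [[0, 0, 0.021], 0, 0.5],
], grip_force=5)

```text
time: 20.95
position: [0.5234, -0.0547, 0.0846]
tool_rot: [-3.137, -0.173, 0.001]
ft_force: [0.5, 1.0, -2.4]
grip_width: 0.668
grip_force: 5.0
```

jog_arm([
  [[0, 0, 0.0015], 0, 0.5],
  [[0, 0, 0.003], 0, 0.5],
  [[0, 0, 0.0045], 0, 0.5],
  [[0, 0, 0.006], 0, 0.5],
  [[0, 0, 0.006], 0, 0.5],
], grip_force=5)

```text
time: 21.45
position: [0.5234, -0.0548, 0.0786]
tool_rot: [3.137, 0.172, -0.0]
ft_force: [-0.7, 0.5, -2.0]
grip_width: 0.667
grip_force: 5.0
```

jog_arm([
  [[0, 0, 0.001], 0, 0.5],
  [[0, 0, 0.002], 0, 0.5],
  [[0, 0, 0.002], 0, 0.5],
], grip_force=5)

```text
time: 21.75
position: [0.5238, -0.0547, 0.0778]
tool_rot: [3.136, 0.173, 0.001]
ft_force: [-3.1, 0.0, 4.8]
grip_width: 0.666
grip_force: 5.0
```

jog_arm([
  [[0, 0, 0.001], 0, 0.5],
  [[0, 0, 0.001], 0, 0.5],
], grip_force=5)

```text
time: 21.95
position: [0.5242, -0.0547, 0.0771]
tool_rot: [3.136, 0.172, 0.002]
ft_force: [-2.0, 0.3, 5.8]
grip_width: 0.664
grip_force: 5.0
```

jog_arm([
  [[0, 0, -0.001], 0, 0.5],
  [[-0.0017, 0, 0], 0, 0.5],
  [[-0.0034, 0, 0.0011], 0, 0.5],
  [[-0.005, 0, 0.0021], 0, 0.5],
  [[-0.005, 0, 0.0021], 0, 0.5],
], grip_force=5)

```text
time: 22.45
position: [0.5178, -0.0554, 0.0731]
tool_rot: [-3.137, -0.172, 0.002]
ft_force: [-0.5, -0.4, -1.4]
grip_width: 0.666
grip_force: 5.0
```

jog_arm([
  [[-0.0008, 0, 0.0005], 0, 0.5],
  [[-0.0017, 0, 0.001], 0, 0.5],
  [[-0.0017, 0, 0.001], 0, 0.5],
], grip_force=5)

```text
time: 22.75
position: [0.5165, -0.0555, 0.0724]
tool_rot: [-3.137, -0.172, 0.001]
ft_force: [-0.8, -0.3, -0.8]
grip_width: 0.664
grip_force: 5.0
```

jog_arm([
  [[-0.0008, 0, 0.0005], 0, 0.5],
  [[-0.0017, 0, 0.001], 0, 0.5],
  [[-0.0017, 0, 0.001], 0, 0.5],
], grip_force=4)

```text
time: 23.05
position: [0.5161, -0.0555, 0.0722]
tool_rot: [3.137, 0.173, 0.003]
ft_force: [1.8, 0.1, -0.2]
grip_width: 0.664
grip_force: 4.0
```

jog_arm([
  [[-0.0008, 0, 0.0004], 0, 0.5],
  [[-0.0017, 0, 0.0009], 0, 0.5],
  [[-0.0017, 0, 0.0009], 0, 0.5],
], grip_force=4)

```text
time: 23.35
position: [0.5158, -0.0555, 0.072]
tool_rot: [3.137, 0.173, 0.008]
ft_force: [4.7, 1.3, 1.4]
grip_width: 0.666
grip_force: 4.0
```

jog_arm([
  [[-0.0008, 0, 0.0005], 0, 0.5],
  [[-0.0012, 0, 0.0007], 0, 0.5],
  [[-0.0012, 0, 0.0007], 0, 0.5],
], grip_force=4)

```text
time: 23.65
position: [0.5149, -0.0556, 0.0716]
tool_rot: [3.137, 0.173, 0.009]
ft_force: [5.4, 1.1, 2.5]
grip_width: 0.664
grip_force: 4.0
```

jog_arm([
  [[0.0005, 0, -0.0005], 0, 0.67],
  [[0.001, 0, -0.001], 0, 0.7],
  [[0.001, 0, -0.001], 0, 0.75],
  [[0.001, 0, -0.001], 0, 0.8],
  [[0.001, 0, -0.001], 0, 0.8],
  [[0.001, 0, -0.01], 0, 0.8],
  [[0.001, 0, -0.03], 0, 0.8],
  [[0.001, 0, -0.07], 0, 0.8],
  [[0.001, 0, -0.11], 0, 0.8],
  [[0.001, 0, -0.13], 0, 0.8],
  [[0, 0.05, -0.14], 0, 0.8],
  [[0, 0.1, -0.14], 0, 0.8],
  [[0, 0.15, -0.14], 0, 0.8],
  [[0, 0.2, -0.14], 0, 0.8],
  [[0, 0.25, -0.14], 0, 0.8],
  [[0, 0.25, -0.14], 0, 0.8],
  [[0, 0.25, -0.14], 0, 0.8],
], grip_force=4)

```text
time: 25.35
position: [0.539, -0.306, 0.2099]
tool_rot: [-3.136, -0.167, 0.001]
ft_force: [1.3, 0.4, 1.1]
grip_width: 0.8
grip_force: 0.0
```

```bash
python3 - <<'E'
from h import *
go()
im=get_image("top"); cv2.imwrite("pics/top9.png",im[...,::-1])
hsv=cv2.cvtColor(im,cv2.COLOR_RGB2HSV)
def m(lo,hi,x0,y0,x1,y1):
    k=cv2.inRange(hsv,lo,hi); o=np.zeros_like(k); o[y0:y1,x0:x1]=k[y0:y1,x0:x1]; return o
g=m((45,100,60),(75,255,255),270,185,340,250)
print("green",cv2.minAreaRect(cv2.findNonZero(g)))
q=proj(world(FACE,[f(.065+sx*.065,-.045+sy*.029,w) for w in(.016,) for sx,sy in((1,1),(1,-1),(-1,-1),(-1,1))])); print("pred brush wood",q.round(1).tolist())
# orange wood on black
b=m((5,60,90),(28,255,255),318,185,362,234); c=cv2.findNonZero(b); print(len(c),cv2.minAreaRect(c))
for r in range(178,250,3): print("".join(" .:-=+*#%@"[min(9,int(v)//26)] for v in im[r,310:372].max(1)))
E
```

```text
now [ 0.539  -0.306   0.2099] yaw 0.106 t 25.35 q1,7 [ 0.77 -1.07] F [1.3 0.4 1.1]
green ((302.8196716308594, 227.01641845703125), (37.48179626464844, 19.19357681274414), 84.80557250976562)
pred brush wood [[323.7, 197.4], [345.7, 195.8], [347.7, 240.9], [326.6, 242.4]]
711 ((339.5, 209.0), (48.0, 43.0), 90.0)
%%%%%%%%%%%%%%%%%%%%%%%%%%%%%%%%%%%%%%%%%%%%%%%%%%%%%%%%%%%%%%
%%%%%%%%%%%%%%%%%%%%%%%%%%%%%%%%%%%%%%%%%%%%%%%%%%%%%%%%%%%%%%
%%%%%%%%%%%%%%%%%%%%%%%%%%%%%%%%%%%%%%%%%%%%%%%%%%%%%%%%%%%%%%
%%%%%%%%%%%%######*******+===========++++++++++++++=++*%%%%%%%
+++++++++========-=----:::.......                   =+*%%%%%%%
                  .                                 :+*%%%%%%%
             :=======+++**#######%*:                -++%%%%%%%
    .        +%%%%%#%%%%%%%%%%%%%%%+                :=+%%%%%%%
      
[... 301 characters left out ...]
#%%%%%%
+-            +%%*****+==++*+=*+==##-                =+#%%%%%%
*-.           :#%#++****++*******+#%+                =+*%%%%%%
==:     .     .*%*-=++=+==++++***+#%+    .    .      :+*%%%%%%
+=-            *%#==*+--==-+=:++==#%*                :+*%%%%%%
*+-            +%#*++=+++*+#*=++==*%*                -++%%%%%%
#*-            +%#**+=+*******+**++#*.               :-+%%%%%%
**=.           -#%#===++*++++++***+#*.               .-+%%%%%%
#+=: .         .*%*=-==-*+-++==**=+##-=========---------#%%%%%
#*=--=---------:*%%*++===++=++=++=====++=========-----+*#%%%%%
##*--=========*#############%%%%%%%%%%%%%%%%%%%%%%%%%%%%%%%%%%
%%%%%%%%%%%%%%%%%%%%%%%%%%%%%%%%%%%%%%%%%%%%%%%%%%%%%%%%%%%%%%
```

The brush outline in the top image has its upper edge at about row 196.5, lower at about 241 and columns 323–347. That matches the snug-at-lip prediction. Now I go behind the lid.

```bash
python3 - <<'E'
from h import *
p=W(CASE,.140,0,0)
go((p[0],p[1],.26,.1607),(p[0],p[1],.15,.1607))
E
```

```text
now [ 0.5397 -0.3039  0.2102] yaw 0.11 t 25.4 q1,7 [ 0.77 -1.07] F [ 0.2  0.8 -0.4]
[ 0.1746 -0.6139 -0.0491] turn -0.051
[ 0.1746 -0.6137  0.0609] turn -0.051
```

jog_arm([
  [[0.1, 0, -0.05], 0, 0],
  [[0.1, 0, -0.05], 0, 0],
  [[0.174, -0.614, -0.05], -0.051, 0],
  [[0.174, -0.614, -0.05], -0.051, 0],
  [[0.174, -0.614, -0.05], -0.051, 0],
  [[0.174, -0.614, -0.05], -0.051, 0],
  [[0.174, -0.614, -0.05], -0.051, 0],
  [[0.174, -0.614, -0.05], -0.051, 0],
  [[0.174, -0.614, -0.05], -0.051, 0],
  [[0.174, -0.614, -0.05], -0.051, 0],
  [[0.174, -0.614, -0.05], -0.051, 0],
  [[0.174, -0.614, -0.05], -0.051, 0],
  [[0.174, -0.614, -0.05], -0.051, 0],
  [[0.174, -0.614, -0.05], -0.051, 0],
  [[0.174, -0.614, -0.05], -0.051, 0],
  [[0.174, -0.614, -0.05], -0.051, 0],
  [[0.174, -0.614, -0.05], -0.051, 0],
  [[0.174, -0.614, -0.05], -0.051, 0],
  [[0.174, -0.614, -0.05], -0.051, 0],
  [[0.174, -0.614, -0.05], -0.051, 0],
], grip_force=20)

```text
time: 27.4
position: [0.6459, 0.3233, 0.2604]
tool_rot: [3.131, 0.249, 0.001]
ft_force: [0.1, 0.1, 0.0]
grip_width: 0.006
grip_force: 0.0
```

```bash
python3 - <<'E'
from h import *
p=W(CASE,.140,0,0)
go((p[0],p[1],.26,.1607),(p[0],p[1],.16,.1607))
E
```

```text
now [0.6459 0.3233 0.2604] yaw 0.159 t 27.4 q1,7 [-0.13 -2.08] F [0.1 0.1 0. ]
[ 0.0005 -0.0019  0.0004] turn -0.002
[ 0.0005 -0.002   0.1004] turn -0.002
```

jog_arm([
  [[0, 0, 0.04], 0, 0],
  [[0, 0, 0.08], 0, 0],
  [[0, 0, 0.1], 0, 0],
  [[-0.015, 0, 0.1], 0, 0],
  [[-0.03, 0, 0.1], 0, 0],
  [[-0.045, 0, 0.098], 0, 0],
  [[-0.06, 0, 0.095], 0, 0],
  [[-0.074, 0, 0.092], 0, 0],
  [[-0.091, 0, 0.094], 0, 0],
  [[-0.108, 0, 0.099], 0, 0],
  [[-0.123, 0, 0.106], 0, 0],
  [[-0.138, 0, 0.1155], 0, 0],
  [[-0.151, 0, 0.127], 0, 0],
  [[-0.162, 0, 0.1405], 0, 0],
  [[-0.17, 0, 0.153], 0, 0],
  [[-0.177, 0, 0.166], 0, 0],
  [[-0.183, 0, 0.177], 0, 0],
  [[-0.189, 0, 0.183], 0, 0],
  [[-0.192, 0, 0.186], 0, 0],
  [[-0.192, 0, 0.186], 0, 0],
])

```text
time: 29.4
position: [0.4575, 0.2944, 0.0751]
tool_rot: [-3.131, -0.252, -0.006]
ft_force: [3.3, 1.0, 3.3]
grip_width: 0.005
grip_force: 1.8
```

```bash
python3 - <<'E'
from h import *
p=W(CASE,-.052,0,0)
go((p[0],p[1],.066,.1607))
E
```

```text
now [0.4575 0.2944 0.0751] yaw 0.16 t 29.4 q1,7 [-0.04 -2.19] F [3.3 1.  3.3]
[-0.0009 -0.0003  0.0091] turn -0.0
```

jog_arm([
  [[-0.003, 0, 0.002], 0, 0],
  [[-0.003, 0, 0.004], 0, 0],
  [[-0.003, 0, 0.006], 0, 0],
  [[-0.003, 0, 0.008], 0, 0],
  [[-0.003, 0, 0.009], 0, 0],
  [[-0.003, 0, 0.01], 0, 0],
])

```text
time: 30.0
position: [0.453, 0.294, 0.0661]
tool_rot: [3.131, 0.252, 0.001]
ft_force: [-3.8, -4.4, 24.0]
grip_width: 0.007
grip_force: 11.8
```

jog_arm([
  [[0, 0, 0.001], 0, 0],
  [[0, 0, 0.002], 0, 0],
  [[0, 0, 0.002], 0, 0],
])

```text
time: 30.3
position: [0.453, 0.2941, 0.066]
tool_rot: [3.129, 0.252, 0.001]
ft_force: [-6.6, -6.7, 31.0]
grip_width: 0.008
grip_force: 15.6
```

jog_arm([
  [[0, 0, -0.005], 0, 0],
  [[0, 0, -0.02], 0, 0],
  [[0, 0, -0.06], 0, 0],
  [[0, 0, -0.1], 0, 0],
  [[0, 0, -0.14], 0, 0],
  [[-0.02, 0.05, -0.14], 0, 0],
  [[-0.02, 0.1, -0.14], 0, 0],
  [[-0.02, 0.15, -0.14], 0, 0],
  [[-0.02, 0.2, -0.14], 0, 0],
  [[-0.02, 0.25, -0.14], 0, 0],
  [[-0.02, 0.3, -0.14], 0, 0],
  [[-0.02, 0.35, -0.14], 0, 0],
  [[-0.02, 0.4, -0.14], 0, 0],
  [[-0.02, 0.45, -0.14], 0, 0],
  [[-0.02, 0.5, -0.14], 0, 0],
  [[-0.02, 0.53, -0.14], 0, 0],
  [[-0.02, 0.53, -0.14], 0, 0],
])

```text
time: 32.0
position: [0.5161, -0.2383, 0.2009]
tool_rot: [3.132, 0.239, -0.005]
ft_force: [0.1, -0.8, 0.1]
grip_width: 0.005
grip_force: 0.0
```

```bash
python3 - <<'E'
from h import *
im=get_image("top"); a=cv2.imread("pics/top0.png")[...,::-1]; b=cv2.imread("pics/top9.png")[...,::-1]
def d(n,o,x0,y0,x1,y1): 
    k=np.abs(im[y0:y1,x0:x1].astype(int)-o[y0:y1,x0:x1]).max(2); print(n,k.mean().round(1),(k>40).sum())
d("case+latch vs start",a,165,185,250,268); d("rest vs placed",b,268,183,370,250)
d("red",a,252,246,295,295); d("cork",a,322,252,360,298); d("scraper",a,260,130,320,160); d("tape",a,328,125,370,165)
go()
E
```

```text
case+latch vs start 19.8 0
rest vs placed 8.1 5
red 21.1 0
cork 14.7 0
scraper 21.4 0
tape 20.8 0
now [ 0.5166 -0.2345  0.2009] yaw 0.156 t 32.05 q1,7 [ 0.56 -1.06] F [-0.5  0.2 -0. ]
```

```bash
python3 -c "
from bench import ctrl, get_image, camera_model, get_state
print(ctrl.close_job())"
```

```text
the job is handed in; nothing more can be done
None
```

I handed the job in at about 32 s: the green wax and the brush lie side by side on the blue rest against the lip, the case is shut, and the nearby items look unmoved in the top camera; the brush's flatness was checked only by contact force and its top-view outline.

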